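# Zero the fine-focus drum of the microscope

## Task

The glass under the microscope is in coarse focus and its paint layer is about to be measured, so set the fine-focus drum to zero: turn the small black fine knob until its white zero line meets the orange index line on the bigger grey coarse knob behind it. Do not let the coarse knob turn along with it, keep off the stage and the glass lying on it, and leave everything else on the bench where it lies; let go of the knob at the end.

Things in the scene. Friction and masses are not known exactly. Their poses are not given: they have to be found in the camera images.
- microscope: Upright microscope, cream and dark grey, fixed, 443 mm tall. Origin: centre of the base's underside; z up, front (eyepieces) to its -x, left side +y. Its back (+x) is turned to the robot. Base 245 (x) by 170 (y), 35 high. Focus block: y to 45 either side, x -8 to 98, z to 135. Limb and head within 44 of y = 0. The same two concentric knobs are on its left and right, on common shafts.
- left_knob (a point): Point on the knobs' axis half-way along the left fine knob: x = 30, y = 83.5, z = 85 mm in the microscope's frame, with its axes (+y: outward). Fine knob: black cylinder, 38 mm diameter, y = 69 to 98, end free. Coarse knob, inboard of it: grey, 56 mm diameter, y = 48 to 68. Below is only the 35 mm high base (to y = 85).
- right_knob (a point): The same point of the right fine knob, y = -83.5 mm (-y: outward); the knobs are mirror images. The left and right fine knobs turn as one, and so do the coarse knobs: either side may be used.
- fine_focus (a joint): Angle of the fine knob (both sides), rad. At 0 its white zero line is straight up; it grows as the line tips from up towards the microscope's back (+x), i.e. right-handed about the microscope's +y. Stays where it is left; friction about 0.02 N m; no clicks; range -6.2 to 6.2, starts between 1.4 and 2.2.
- coarse_focus (a joint): Angle of the coarse knob (both sides), rad, counted the same way: at 0 the orange index line is straight up. Friction about 0.03 N m: a brush with a finger turns it. The drum is at zero when fine_focus equals coarse_focus.
- zero_line (a point): Middle of the white zero line on the rim of the left fine knob, 19 mm from the axis (also drawn across the end face as a radius). Grey ticks 18 degrees apart divide the rest of the drum. Axes turn with the knob: z radially out through the line, y outward along the axis.
- index_line (a point): The orange index line on the rim of the left coarse knob, 28 mm from the axis, 19.5 mm inward of zero_line along the axis. Axes turn with the coarse knob: z radially out through the line, y along the axis outward, x across the line.
- stage: Dark flat stage, fixed: 140 mm (microscope x, -105 to +35) by 170 mm (y, 85 either side), underside 165 mm and top 177 mm above the bench; origin at the centre of its underside. It reaches out over the fine knobs: a gripper coming straight down on one strikes it, so the hand must lean out sideways, away from the microscope, by about 30 degrees or more.
- sample: Loose painted glass piece, 50 x 76 x 4 mm, lying on the stage under the objective; origin at the centre of its underside.
- ruler: Blue steel rule, 300 x 38 x 7 mm, lying flat; origin at the centre of its underside, long axis x.
- glass_cutter: Green-handled brass glass cutter, 165 mm long, 19 mm thick, lying along its x; origin under its middle.
- running_pliers: Red-handled running pliers, 190 mm long, 19 mm high, lying along its x; origin under the pivot.
- clear_offcut: Clear glass offcut, about 190 x 60 x 4 mm, lying flat; origin under its middle.
- amber_piece: Amber glass piece, about 130 x 80 x 4 mm, lying flat; origin under its middle.
- marker: Black and white marker pen, 135 mm long, 13 mm thick, lying along its x; origin under its middle.
- fid: Wooden fid (burnishing stick), 145 mm long, 12 mm thick, lying along its x; origin under its middle.

How it is judged:
By the outcome, as a careful person would: the job done as asked, in the order asked, and still so for the second after the job is handed in, with the robot touching nothing.
It also fails if it takes over 67 s, if anything falls off the work surface, if the arm or the gripper's body presses on something with over 40 N, if the wrist force passes 120 N, or if a joint passes its speed limit or range.

## Robot

A 6-joint arm with a two-finger parallel gripper is mounted at the origin on the work surface. World frame = base frame: x ahead of the robot, y to its left, z up, the work surface at z = 0. Lengths are in m, angles in rad, forces in N, time in s.
With the tool pointing down it reaches from about 0.35 to 0.875 m from the base axis. Payload 4.2 kg.
Tool frame: the origin (TCP) lies on the centre line of the jaws, within the pads' length; the fingertips stand 11 mm ahead of it and the grasp point (between the pads) lies 8 mm behind it (arm.tip_extent is the distance from the TCP to the fingertips, in m); z points along the fingers, y is the line along which they close (so a half turn about z gives the same grasp; the last joint's range is limited). The gripper opens to 87 mm and grips with 3 to 60 N. Pads are 19 mm wide; open, the fingers measure 117 mm over their backs; the gripper's body (75 mm by 190 mm) begins 51 mm behind the grasp point.
Start: joints at [-1.029, 0.385, 0.008, 0, -1.194, -0.259], TCP at [0.174, -0.6, 0.234] pointing down, gripper open.
Joint ranges: [-3.14, 3.14], [-1.21, 2.06], [-1.07, 1.41], [-3.16, 2.05], [-2.99, -0.16], [-3.1, 3.1]. Speed limits (rad/s): [2.79, 2.79, 3.14, 3.14, 3.14, 3.14].

## Interface

Orientations are given as a unit quaternion [w, x, y, z].
In Python, from workcell import arm gives the robot as it stands.
- The arm moves only by the tool play_rows, never from a script. Its argument "motion" is a list of rows, each a list of 7 numbers: the shift along the tool's x, y, z normalised to -1 to 1, where 1 is 15 cm, then the turn, a rotation vector about the tool's x, y, z normalised to -1 to 1, where 1 is 45 degrees, then the closure, from 0 (fully open) to 1 (shut). A call has 1 to 20 rows; each row is the pose to reach, as a shift and turn from the pose commanded when the call began, along the tool's axes at that moment; what a row does not reach only later rows make up. A row lasts 1/10 s, in which the tool goes at most 50 mm and 8.59 degrees, less where a joint would pass 70% of its speed; a pose out of reach is approached as far as the arm can. A call with a number of a shift or a turn outside -1 to 1 is refused whole. A call with a gripper value outside its range is refused whole. The fingers move at their own pace and stop on an object; "force" is the grip in N (left out, the last holds). Time passes only in rows, so rows that repeat a pose let the fingers close. It gives the time, the measured TCP pose, the force, the opening and the grip force at its end, in the units of the state.
- arm.observe(): the state, without advancing time (a new reading comes with each control period).
- arm.capture(name): name is "side" or "top"; returns (picture, depth): 420x560x3 uint8, red, green, blue; 420x560 float32, m along the optical axis (not along the pixel's ray), 0 where there is no reading.
- arm.calibration(name): a dict with "camera_matrix" (3x3 intrinsics, pixels), "dist_coeffs" ([k1, k2, p1, p2, k3] as OpenCV has them; the pictures are not rectified), "R" (3x3) and "t" (3): a world point X has camera coordinates R X + t. Camera axes: x right, y down, z forward; pixel columns grow to the right and rows downward; lengths in m; the calibration is good to about 2 mm. A picture is of the moment at which its call begins. calibration takes no time and is no camera call.
- arm.sign_off(): hands the job in; it is judged then, once.
The state is a dict: "clock": time; "joints": joint angles; "joint_vel": joint speeds; "joint_torque": joint torques, N m; "eef_pos": TCP position; "eef_rot": TCP orientation; "wrist_force": force on the tool from outside, world axes, zero at the start; "torque": the same for the moment, N m; "opening": opening from 0.0 (shut) to 1.0 (fully open); "grasp_force": force on a finger pad.
Only numpy, scipy, OpenCV 4.12 (cv2) and the standard library are available. Lean on these libraries where they do the work, as an engineer would, in place of code of your own. Each camera call takes 0.05 s, during which the arm holds its last target. There are 200 camera calls.

## Working session

There is one attempt and no reset: what is moved stays moved. The work goes in short steps, Python scripts to look and compute and a tool call to move; the robot and the scene stay as the last step left them, time stands still between calls to the robot, and variables do not carry over. Pictures are saved under pics/ and viewed, at most 10 in all, crops included, and the job is handed in when it is done.

Besides the shell and the picture viewer there is one more tool, called after ">>>" as name(argument=value, ...), one argument or row to a line, values as JSON. play_rows: Moves the arm, as the interface text tells. Scaled input: -1 to 1 covers 15 cm each way for a shift and 45 degrees each way for a turn. Its arguments: {"type":"object","properties":{"motion":{"type":"array","items":{"type":"array","items":{"type":"number"}}},"force":{"type":"number"}},"required":["motion"]}

```bash
mkdir -p pics; python3 - <<'E'
from workcell import arm
import cv2,numpy as np
for n in("side","top"):
    p,d=arm.capture(n); cv2.imwrite(f"pics/{n}0.png",p[:,:,::-1]); np.save(f"{n}0.npy",d)
    c=arm.calibration(n); R=np.array(c["R"]);print(n,np.round(c["camera_matrix"],1).tolist(),c["dist_coeffs"],"pos",-R.T@c["t"],"fwd",R[2])
print(arm.observe())
E
```

```text
side [[456.4, 0.0, 273.0], [0.0, 456.4, 206.0], [0.0, 0.0, 1.0]] [-0.08342612  0.          0.          0.          0.        ] pos [ 0.46649825 -0.76445465  0.8532747 ] fwd [ 0.09264888  0.7319247  -0.67505735]
top [[386.8, 0.0, 279.7], [0.0, 386.8, 215.2], [0.0, 0.0, 1.0]] [0.0087643 0.        0.        0.        0.       ] pos [0.52323652 0.02040832 1.01672794] fwd [ 0.0516505  -0.00866476 -0.99862763]
{'clock': 0.1, 'joints': array([-1.02938555e+00,  3.85480357e-01,  6.76285639e-03, -4.31589984e-04,
       -1.19402260e+00, -2.58574510e-01]), 'joint_vel': array([ 0.0012609 , -0.00169385,  0.00377127,  0.00149824,  0.00048549,
       -0.00140832]), 'joint_torque': array([-6.97146625e-04, -3.91688418e+01,  1.87935430e+01,  4.23190445e+00,
        1.34996846e-02, -6.17565502e-05]), 'eef_pos': array([ 0.17427821, -0.59966522,  0.23256921]), 'eef_rot': array([-1.93716440e-04, -1.40868366e-01,  9.90027837e-01,  9.73279580e-04]), 'wrist_force': array([-0.01907558,  0.15237476, -0.15277712]), 'torque': array([ 0.0323177 ,  0.00729001, -0.00611588]), 'grasp_force': 0.0, 'opening': 0.9959817253298874}
```

View pics/side0.png

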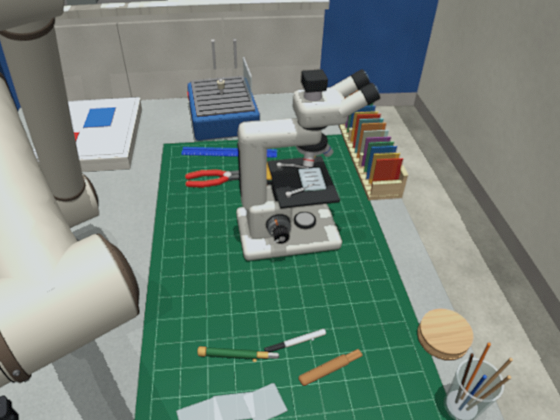

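View pics/top0.png

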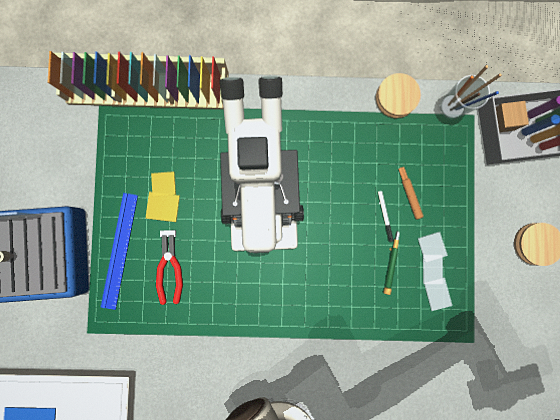

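The side view shows the microscope's left knob at about (278,230), facing the camera. The microscope's back is towards the robot.

```bash
cat > h.py <<'E'
import cv2,numpy as np
from workcell import arm
def cal(n):
    c=arm.calibration(n); return [np.array(c[k],float) for k in("camera_matrix","dist_coeffs","R","t")]
def cloud(n,d):
    K,D,R,t=cal(n); v,u=np.mgrid[:420,:560]
    q=cv2.undistortPoints(np.stack([u.ravel(),v.ravel()],1).astype(float)[:,None],K,D)[:,0]
    z=d.ravel()[:,None]; P=(np.c_[q,np.ones(len(q))]*z-t)@R
    P[z[:,0]==0]=np.nan; return P.reshape(420,560,3)
def px(n,X):
    K,D,R,t=cal(n); return cv2.projectPoints(np.atleast_2d(X).astype(float),cv2.Rodrigues(R)[0],t,K,D)[0][:,0]
def crop(n,p,u0,v0,w,h,s,out):
    cv2.imwrite(out,cv2.resize(p[v0:v0+h,u0:u0+w,::-1],None,fx=s,fy=s,interpolation=cv2.INTER_CUBIC))
E
python3 - <<'E'
from h import *
p=cv2.imread("pics/side0.png")[:,:,::-1]; crop("side",p,235,195,110,65,7,"pics/k0.png")
P=cloud("side",np.load("side0.npy")); T=cloud("top",np.load("top0.npy"))
def rect(Q,lo,hi,x,y):
    m=(Q[...,2]>lo)&(Q[...,2]<hi)&(Q[...,0]>x[0])&(Q[...,0]<x[1])&(Q[...,1]>y[0])&(Q[...,1]<y[1])
    return Q[m]
for nm,Q in(("side",P),("top",T)):
  for lab,lo,hi in(("base",.028,.042),("stage",.168,.186)):
    A=rect(Q,lo,hi,(.3,.8),(-.1,.25)); 
    if len(A)<20: print(nm,lab,len(A)); continue
    print(nm,lab,len(A),"min",np.percentile(A,1,axis=0).round(4),"max",np.percentile(A,99,axis=0).round(4),cv2.minAreaRect(A[:,:2].astype(np.float32)))
for u,v in[(280,232),(284,238),(275,225)]: print(u,v,P[v,u])
E
```

```text
side base 2342 min [ 0.4885 -0.0319  0.0284] max [0.7264 0.1186 0.0412] ((0.6072863936424255, 0.05357497185468674), (0.23977422714233398, 0.1695321500301361), 3.690105438232422)
side stage 2802 min [ 0.4991 -0.0291  0.169 ] max [0.706  0.1372 0.1848] ((0.5983439683914185, 0.05567137897014618), (0.21607883274555206, 0.1735481470823288), 3.9322564601898193)
top base 665 min [ 0.4828 -0.0314  0.0284] max [0.5552 0.1345 0.0375] ((0.5200610756874084, 0.0514310821890831), (0.06891237944364548, 0.16820620000362396), 4.343274116516113)
top stage 2171 min [ 0.5659 -0.0261  0.173 ] max [0.7081 0.1447 0.1849] ((0.637177050113678, 0.059362124651670456), (0.14023368060588837, 0.17013776302337646), 3.731407880783081)
280 232 [ 0.57533421 -0.04054643  0.1031884 ]
284 238 [ 0.58447547 -0.04506082  0.08699461]
275 225 [ 0.56691096 -0.01432655  0.10070748]
```

View pics/k0.png

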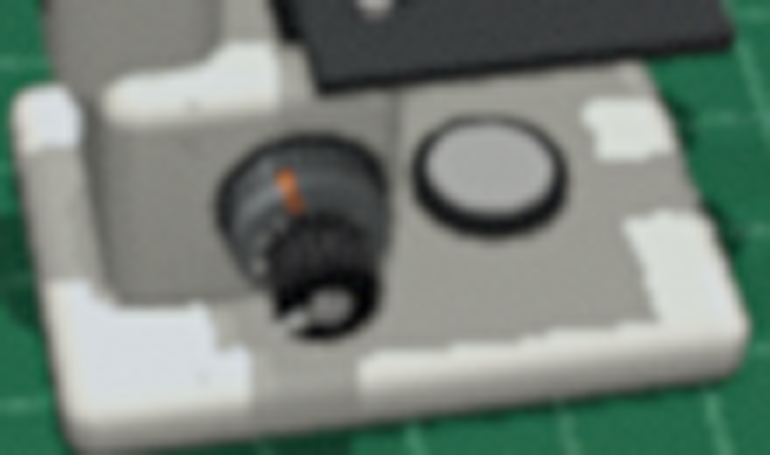

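The crop shows the orange index line near the top of the coarse knob, from (283,175) to (297,210) in crop pixels. The white line is at the lower left of the fine knob's end face, near (290,320), and the face centre is near (330,303). Next I'll check this pose model by overlay and fit the angles.

```bash
cat >> h.py <<'E'
from scipy.spatial.transform import Rotation as Ro
YAW=np.radians(183.8); O=np.array([.6035,.0572,0])
Rm=Ro.from_euler('z',YAW).as_matrix()
def W(p,O=None): 
    return np.atleast_2d(p)@Rm.T+(globals()['O'] if O is None else O)
def rim(r,y,a): # mic-frame pt(s) at angle a
    a=np.asarray(a,float); return np.stack([.03+r*np.sin(a),y+0*a,.085+r*np.cos(a)],-1)
E
python3 - <<'E'
from h import *
from scipy.optimize import least_squares
p=cv2.imread("pics/side0.png")[195:260,235:345]; s=7
im=cv2.resize(p,None,fx=s,fy=s,interpolation=cv2.INTER_CUBIC)
f=lambda X:(px("side",X)-[235,195])*s+3
a=np.linspace(0,2*np.pi,60)
for r,y,c in((.019,.098,(255,255,0)),(.028,.068,(0,255,255)),(.028,.048,(0,255,255))):
    cv2.polylines(im,[f(W(rim(r,y,a))).astype(int)[:,None]],True,c,1)
b=np.array([[x,y,.035] for x,y in((-.1225,-.085),(.1225,-.085),(.1225,.085),(-.1225,.085))])
cv2.polylines(im,[f(W(b)).astype(int)[:,None]],True,(0,0,255),1)
st=np.array([[x,y,.165] for x,y in((-.105,-.085),(.035,-.085),(.035,.085),(-.105,.085))])
cv2.polylines(im,[f(W(st)).astype(int)[:,None]],True,(255,0,255),1)
cv2.imwrite("pics/ov0.png",im)
for d in range(-40,41,10): print(d,f(W([rim(.028,.048,np.radians(d)),rim(.028,.068,np.radians(d))])).round().tolist())
for d in range(70,131,10): print(d,f(W([rim(.0,.098,np.radians(d)),rim(.019,.098,np.radians(d))])).round().tolist())
print([x for x in dir(arm) if x[0]!='_'])
E
```

```text
-40 [[357.0, 148.0], [369.0, 189.0]]
-30 [[346.0, 143.0], [357.0, 184.0]]
-20 [[333.0, 140.0], [345.0, 181.0]]
-10 [[319.0, 139.0], [331.0, 180.0]]
0 [[305.0, 140.0], [316.0, 181.0]]
10 [[291.0, 142.0], [302.0, 183.0]]
20 [[277.0, 147.0], [288.0, 188.0]]
30 [[264.0, 153.0], [275.0, 194.0]]
40 [[252.0, 160.0], [263.0, 201.0]]
70 [[332.0, 304.0], [279.0, 297.0]]
80 [[332.0, 304.0], [276.0, 304.0]]
90 [[332.0, 304.0], [275.0, 311.0]]
100 [[332.0, 304.0], [276.0, 317.0]]
110 [[332.0, 304.0], [278.0, 324.0]]
120 [[332.0, 304.0], [282.0, 329.0]]
130 [[332.0, 304.0], [288.0, 334.0]]
['IKError', 'calibration', 'capture', 'observe', 'sign_off', 'tip_extent']
```

View pics/ov0.png

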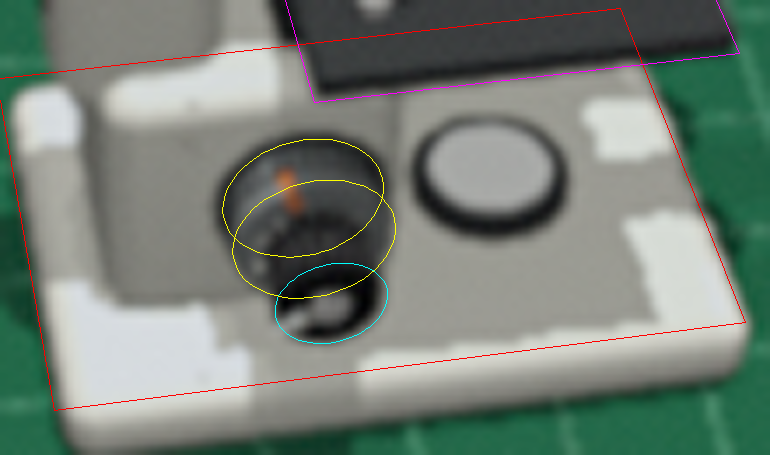

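The overlay agrees to within about 1 px. The orange line reads about +20°, with the white line around 100–115°. I'll enlarge the knob.

```bash
cat >> h.py <<'E'
def knobpic(n,out,u0=262,v0=210,w=34,h=36,s=16,over=(),off=(0,0)):
    p=np.mean([arm.capture(n)[0].astype(float) for _ in range(4)],0)
    im=cv2.resize(p[v0:v0+h,u0:u0+w,::-1].clip(0,255).astype(np.uint8),None,fx=s,fy=s,interpolation=cv2.INTER_CUBIC)
    for X in over:
        q=(px(n,W(X))+off-[u0,v0]+.5)*s-.5
        cv2.polylines(im,[q.astype(int)[:,None]],False,(255,255,0),1)
    cv2.imwrite(out,im); return p
E
python3 - <<'E'
from h import *
p=knobpic("side","pics/k1.png"); np.save("side_avg.npy",p)
q=p[210:246,262:296]; r,g,b=q[...,0],q[...,1],q[...,2]
print("redness"); m=np.clip(r-b-20,0,None); v,u=np.nonzero(m)
for a,c in zip(v,u): print((c+262,a+210,int(m[a,c])),end=" ")
E
```

```text
redness
(np.int64(275), np.int64(219), 34) (np.int64(276), np.int64(219), 27) (np.int64(274), np.int64(220), 22) (np.int64(275), np.int64(220), 76) (np.int64(276), np.int64(220), 66) (np.int64(277), np.int64(220), 2) (np.int64(274), np.int64(221), 7) (np.int64(275), np.int64(221), 59) (np.int64(276), np.int64(221), 73) (np.int64(277), np.int64(221), 15) (np.int64(275), np.int64(222), 27) (np.int64(276), np.int64(222), 60) (np.int64(277), np.int64(222), 25) (np.int64(275), np.int64(223), 11) (np.int64(276), np.int64(223), 51) (np.int64(277), np.int64(223), 40) (np.int64(275), np.int64(224), 0) (np.int64(276), np.int64(224), 36) (np.int64(277), np.int64(224), 40) (np.int64(278), np.int64(224), 2) (np.int64(276), np.int64(225), 4) (np.int64(277), np.int64(225), 9)
```

View pics/k1.png

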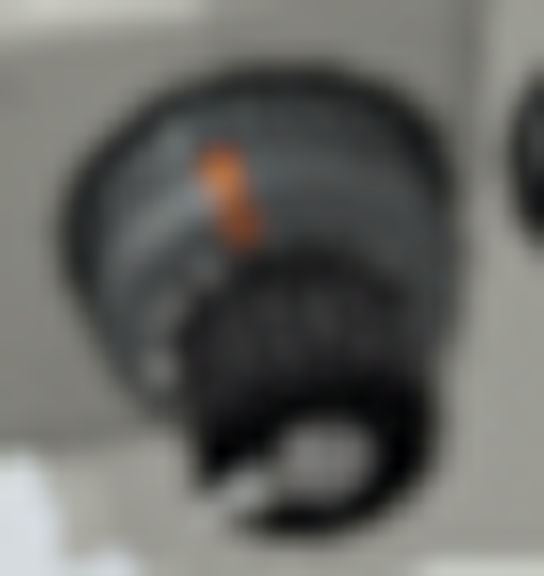

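Reading the picture: the orange rim edge is at about (276,221.5) px, so coarse ≈ +20°. The white line's tip is at about (275,241.6) with the face centre at (282,238.3), so fine ≈ 113°. That means a turn of about -93°, which I'll do in two bites of about 47° with the hand leaning 45° and the TCP on the knob axis.

```bash
cat >> h.py <<'E'
def tool(phi,lean=45,s=1):
    l=np.radians(lean); z=np.array([0,-np.sin(l),-np.cos(l)]); y=np.array([s,0,0.]); 
    R=np.stack([np.cross(y,z),y,z],1)
    return Rm@Ro.from_euler('y',phi,degrees=True).as_matrix()@R
def cmd(pos,R):
    o=arm.observe(); q=o["eef_rot"]; C=Ro.from_quat([q[1],q[2],q[3],q[0]])
    sh=C.inv().apply(pos-o["eef_pos"])/.15; rv=(C.inv()*Ro.from_matrix(R)).as_rotvec(degrees=True)/45
    return sh.round(3).tolist(),rv.round(3).tolist()
KN=W([.03,.090,.085])[0]
def goal(phi,back=0,lean=45,s=1):
    R=tool(phi,lean,s); return KN-back*R[:,2],R
E
python3 - <<'E'
from h import *
print(KN)
for s in(1,-1):
    p,R=goal(24,.17,s=s); print(s,p,cmd(p,R))
E
```

```text
[ 0.57953061 -0.03459035  0.085     ]
1 [ 0.5387117  -0.15777455  0.19481561] ([-3.155, 2.153, 0.257], [-0.244, -1.189, -1.814])
-1 [ 0.5387117  -0.15777455  0.19481561] ([-3.155, 2.153, 0.257], [-1.202, 0.247, 1.91])
```

>>> play_rows(
  motion=[
    [-0.5, 0.35, -0.4, 0, -0.2, -0.3, 0.3],
    [-1, 0.7, -0.5, -0.08, -0.4, -0.6, 0.3],
    [-1, 0.7, -0.5, -0.08, -0.4, -0.6, 0.3],
    [-1, 0.7, -0.5, -0.08, -0.4, -0.6, 0.3],
    [-1, 0.7, -0.5, -0.08, -0.4, -0.6, 0.3],
    [-1, 0.7, -0.5, -0.08, -0.4, -0.6, 0.3],
    [-1, 0.7, -0.5, -0.08, -0.4, -0.6, 0.3],
  ],
  force=10,
)

```text
clock: 1.0
eef_pos: [0.2887, -0.4576, 0.3078]
eef_rot: [0.149, -0.365, 0.918, 0.053]
wrist_force: [1.0, -0.5, -0.0]
opening: 0.708
grasp_force: 0.0
```

```bash
python3 - <<'E'
from h import *
o=arm.observe();print(o["clock"],o["eef_pos"],o["joints"].round(2),o["opening"]); p,R=goal(24,.17); print(cmd(p+[0,-.1,.1],R))
E
```

```text
1.0 [ 0.28866233 -0.45758199  0.30781173] [-0.9   0.24  0.07 -0.32 -1.43  0.13] 0.7078010746548696
([-1.993, -0.172, 0.746], [-0.168, -0.792, -1.214])
```

>>> play_rows(
  motion=[
    [-0.5, 0, 0.2, -0.04, -0.2, -0.3, 0.3],
    [-1, -0.09, 0.37, -0.08, -0.4, -0.6, 0.3],
    [-1, -0.09, 0.37, -0.08, -0.4, -0.6, 0.3],
    [-1, -0.09, 0.37, -0.08, -0.4, -0.6, 0.3],
    [-1, -0.09, 0.37, -0.08, -0.4, -0.6, 0.3],
    [-1, -0.09, 0.37, -0.08, -0.4, -0.6, 0.3],
    [-1, -0.09, 0.37, -0.08, -0.4, -0.6, 0.3],
  ],
)

```text
clock: 1.7
eef_pos: [0.4138, -0.3584, 0.3027]
eef_rot: [0.285, -0.559, 0.772, 0.101]
wrist_force: [-0.3, -0.2, -0.0]
opening: 0.699
grasp_force: 0.0
```

```bash
python3 - <<'E'
from h import *
o=arm.observe();print(o["clock"],o["eef_pos"],o["joints"].round(2),o["opening"]); p,R=goal(24,.17); print(cmd(p+[0,-.1,.1],R))
E
```

```text
1.7 [ 0.41381124 -0.35842207  0.30267487] [-0.78  0.31  0.16 -0.6  -1.55  0.52] 0.6988337560448424
([-0.688, -0.521, 0.634], [-0.092, -0.397, -0.614])
```

>>> play_rows(
  motion=[
    [-0.34, -0.26, 0.3, -0.05, -0.2, -0.3, 0.3],
    [-0.69, -0.52, 0.63, -0.09, -0.4, -0.61, 0.3],
    [-0.69, -0.52, 0.63, -0.09, -0.4, -0.61, 0.3],
    [-0.69, -0.52, 0.63, -0.09, -0.4, -0.61, 0.3],
    [-0.69, -0.52, 0.63, -0.09, -0.4, -0.61, 0.3],
    [-0.69, -0.52, 0.63, -0.09, -0.4, -0.61, 0.3],
    [-0.69, -0.52, 0.63, -0.09, -0.4, -0.61, 0.3],
  ],
)

```text
clock: 2.4
eef_pos: [0.5383, -0.2576, 0.2968]
eef_rot: [-0.397, 0.713, -0.56, -0.142]
wrist_force: [-0.0, 0.2, 0.9]
opening: 0.701
grasp_force: 0.0
```

```bash
python3 - <<'E'
from h import *
o=arm.observe();print(o["clock"],o["eef_pos"],o["joints"].round(2),o["opening"])
for b in(.17,.06,0): print(cmd(*goal(24,b)))
E
```

```text
2.4 [ 0.53825809 -0.25755297  0.29684981] [-0.63  0.47  0.32 -0.83 -1.7   0.87] 0.701258637045359
([-0.015, 0.237, 0.921], [-0.004, 0.001, -0.001])
([-0.015, 0.239, 1.655], [-0.004, 0.001, -0.001])
([-0.014, 0.24, 2.055], [-0.004, 0.001, -0.001])
```

>>> play_rows(
  motion=[
    [-0.01, 0.1, 0.3, 0, 0, 0, 0.3],
    [-0.01, 0.2, 0.6, 0, 0, 0, 0.3],
    [-0.015, 0.24, 0.9, 0, 0, 0, 0.3],
    [-0.015, 0.24, 1, 0, 0, 0, 0.3],
    [-0.015, 0.24, 1, 0, 0, 0, 0.3],
  ],
)

```text
clock: 2.9
eef_pos: [0.541, -0.1474, 0.1861]
eef_rot: [-0.397, 0.714, -0.559, -0.143]
wrist_force: [-0.5, -1.0, 0.5]
opening: 0.699
grasp_force: 0.0
```

>>> play_rows(
  motion=[
    [0, 0, 0.2, 0, 0, 0, 0.3],
    [0, 0, 0.4, 0, 0, 0, 0.3],
    [0, 0, 0.6, 0, 0, 0, 0.3],
    [0, 0, 0.7, 0, 0, 0, 0.3],
    [0, 0, 0.7, 0, 0, 0, 0.3],
  ],
)

```text
clock: 3.4
eef_pos: [0.5673, -0.072, 0.1189]
eef_rot: [-0.398, 0.714, -0.558, -0.143]
wrist_force: [-0.4, 0.0, -0.8]
opening: 0.702
grasp_force: 0.0
```

```bash
python3 - <<'E'
from h import *
o=arm.observe();print(o["clock"],o["eef_pos"],o["joints"].round(2),o["wrist_force"])
print(cmd(*goal(24,0)))
p=arm.capture("side")[0]; crop("side",p,220,160,130,100,6,"pics/a1.png")
E
```

```text
3.4 [ 0.56732665 -0.07202384  0.11887637] [-0.36  0.53 -0.05 -0.94 -1.24  1.05] [-0.38078788  0.00419442 -0.80079914]
([0.003, 0.003, 0.346], [-0.002, 0.005, 0.001])
```

View pics/a1.png

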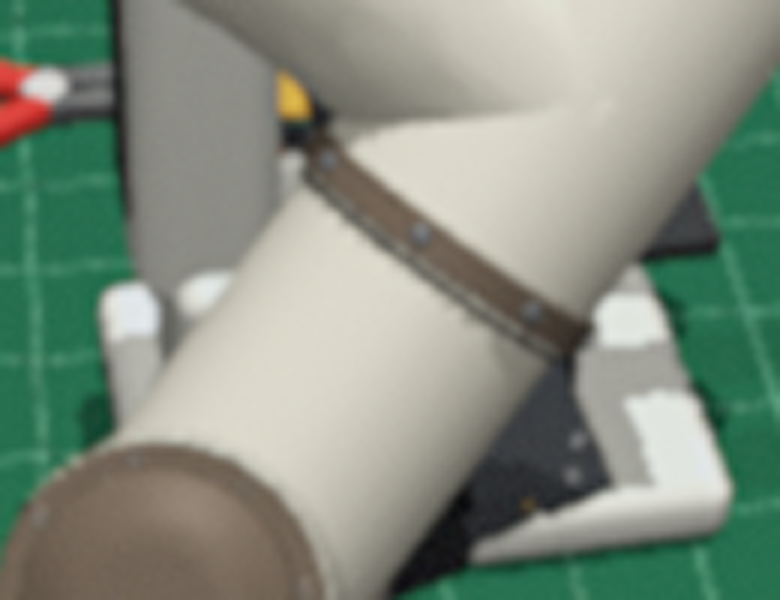

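The arm hides the knob in this view, and there's no contact force so far. I'll go in and close lightly.

>>> play_rows(
  motion=[
    [0, 0, 0.12, 0, 0, 0, 0.3],
    [0, 0, 0.24, 0, 0, 0, 0.3],
    [0, 0, 0.345, 0, 0, 0, 0.3],
    [0, 0, 0.345, 0, 0, 0, 0.3],
  ],
  force=8,
)

```text
clock: 3.85
eef_pos: [0.5788, -0.0322, 0.0837]
eef_rot: [-0.397, 0.713, -0.559, -0.145]
wrist_force: [0.1, -0.1, 0.9]
opening: 0.7
grasp_force: 0.0
```

>>> play_rows(
  motion=[
    [0, 0, 0, 0, 0, 0, 0.45],
    [0, 0, 0, 0, 0, 0, 0.6],
    [0, 0, 0, 0, 0, 0, 0.7],
    [0, 0, 0, 0, 0, 0, 0.7],
    [0, 0, 0, 0, 0, 0, 0.7],
    [0, 0, 0, 0, 0, 0, 0.7],
    [0, 0, 0, 0, 0, 0, 0.7],
  ],
)

```text
clock: 4.55
eef_pos: [0.5793, -0.0346, 0.0857]
eef_rot: [-0.398, 0.714, -0.559, -0.143]
wrist_force: [-1.9, -1.9, 1.2]
opening: 0.433
grasp_force: 8.0
```

```bash
python3 - <<'E'
from h import *
o=arm.observe();print(o["clock"],o["eef_pos"],KN,o["wrist_force"],o["torque"],o["opening"]*87)
for f in(12,0,-23): print(f,cmd(*goal(f,0)))
E
```

```text
4.55 [ 0.57926721 -0.03459962  0.0856823 ] [ 0.57953061 -0.03459035  0.085     ] [-1.90101854 -1.9044526   1.201215  ] [-1.61284704  0.95064004  0.3294527 ] 37.6560129811529
12 ([0.003, 0.0, 0.003], [-0.191, 0.005, 0.19])
0 ([0.003, 0.0, 0.003], [-0.379, 0.005, 0.379])
-23 ([0.003, 0.0, 0.003], [-0.74, 0.005, 0.741])
```

Gripped at 37.7 mm, with low wrist force. First bite: -47°.

>>> play_rows(
  motion=[
    [0, 0, 0, -0.06, 0, 0.06, 0.7],
    [0, 0, 0, -0.12, 0, 0.12, 0.7],
    [0, 0, 0, -0.18, 0, 0.18, 0.7],
    [0, 0, 0, -0.24, 0, 0.24, 0.7],
    [0, 0, 0, -0.3, 0, 0.3, 0.7],
    [0, 0, 0, -0.36, 0, 0.36, 0.7],
    [0, 0, 0, -0.42, 0, 0.42, 0.7],
    [0, 0, 0, -0.48, 0, 0.48, 0.7],
    [0, 0, 0, -0.54, 0, 0.54, 0.7],
    [0, 0, 0, -0.6, 0, 0.6, 0.7],
    [0, 0, 0, -0.66, 0, 0.66, 0.7],
    [0, 0, 0, -0.7, 0, 0.7, 0.7],
    [0, 0, 0, -0.74, 0, 0.74, 0.7],
    [0, 0, 0, -0.74, 0, 0.74, 0.7],
    [0, 0, 0, -0.74, 0, 0.74, 0.7],
  ],
)

```text
clock: 6.05
eef_pos: [0.5797, -0.0345, 0.0856]
eef_rot: [0.123, -0.609, 0.673, 0.401]
wrist_force: [-0.1, -2.5, 1.5]
opening: 0.436
grasp_force: 8.0
```

>>> play_rows(
  motion=[
    [0, 0, 0, 0, 0, 0, 0.6],
    [0, 0, 0, 0, 0, 0, 0.4],
    [0, 0, 0, 0, 0, 0, 0.3],
    [0, 0, 0, 0, 0, 0, 0.3],
    [0, 0, 0, 0, 0, 0, 0.3],
  ],
)

```text
clock: 6.55
eef_pos: [0.5795, -0.0339, 0.0854]
eef_rot: [0.123, -0.609, 0.673, 0.401]
wrist_force: [-0.2, -0.0, -0.7]
opening: 0.672
grasp_force: 0.0
```

```bash
python3 - <<'E'
from h import *
o=arm.observe();print(o["clock"],o["eef_pos"],KN,o["wrist_force"],o["joints"].round(2),o["opening"]*87)
for b in(.0,.1,.17): print(cmd(*goal(-23,b)),cmd(*goal(24,b)))
p,R=goal(-23,.17);print(cmd(p+[-.1,-.25,.1],R))
E
```

```text
6.55 [ 0.57948465 -0.03385283  0.08537928] [ 0.57953061 -0.03459035  0.085     ] [-0.16408949 -0.01678271 -0.7300271 ] [-0.16  0.75  0.24 -0.68 -1.63  0.23] 58.47628320100089
([0.005, -0.001, -0.002], [0.002, 0.005, 0.002]) ([0.005, -0.001, -0.002], [0.739, 0.006, -0.738])
([0.003, -0.0, -0.669], [0.002, 0.005, 0.002]) ([0.108, 0.345, -0.562], [0.739, 0.006, -0.738])
([0.001, 0.0, -1.135], [0.002, 0.005, 0.002]) ([0.181, 0.587, -0.955], [0.739, 0.006, -0.738])
([0.919, 0.978, -2.502], [0.002, 0.005, 0.002])
```

>>> play_rows(
  motion=[
    [0, 0, 0, 0.12, 0, -0.12, 0.3],
    [0, 0, 0, 0.24, 0, -0.24, 0.3],
    [0, 0, 0, 0.36, 0, -0.36, 0.3],
    [0, 0, 0, 0.48, 0, -0.48, 0.3],
    [0, 0, 0, 0.6, 0, -0.6, 0.3],
    [0, 0, 0, 0.74, 0, -0.74, 0.3],
    [0, 0, 0, 0.74, 0, -0.74, 0.3],
    [0, 0, 0, 0.74, 0, -0.74, 0.3],
  ],
)

```text
clock: 7.35
eef_pos: [0.5796, -0.0347, 0.0857]
eef_rot: [-0.397, 0.713, -0.559, -0.143]
wrist_force: [0.6, -0.1, 0.2]
opening: 0.704
grasp_force: 0.0
```

>>> play_rows(
  motion=[
    [0, 0, 0, 0, 0, 0, 0.45],
    [0, 0, 0, 0, 0, 0, 0.6],
    [0, 0, 0, 0, 0, 0, 0.7],
    [0, 0, 0, 0, 0, 0, 0.7],
    [0, 0, 0, 0, 0, 0, 0.7],
    [0, 0, 0, 0, 0, 0, 0.7],
  ],
)

```text
clock: 7.95
eef_pos: [0.5794, -0.0339, 0.0853]
eef_rot: [-0.398, 0.714, -0.559, -0.143]
wrist_force: [-0.5, 1.2, -2.4]
opening: 0.432
grasp_force: 8.0
```

>>> play_rows(
  motion=[
    [0, 0, 0, -0.06, 0, 0.06, 0.7],
    [0, 0, 0, -0.12, 0, 0.12, 0.7],
    [0, 0, 0, -0.18, 0, 0.18, 0.7],
    [0, 0, 0, -0.24, 0, 0.24, 0.7],
    [0, 0, 0, -0.3, 0, 0.3, 0.7],
    [0, 0, 0, -0.36, 0, 0.36, 0.7],
    [0, 0, 0, -0.42, 0, 0.42, 0.7],
    [0, 0, 0, -0.48, 0, 0.48, 0.7],
    [0, 0, 0, -0.54, 0, 0.54, 0.7],
    [0, 0, 0, -0.6, 0, 0.6, 0.7],
    [0, 0, 0, -0.63, 0, 0.63, 0.7],
    [0, 0, 0, -0.63, 0, 0.63, 0.7],
    [0, 0, 0, -0.63, 0, 0.63, 0.7],
  ],
)

```text
clock: 9.25
eef_pos: [0.5795, -0.0339, 0.0853]
eef_rot: [0.167, -0.631, 0.663, 0.366]
wrist_force: [-0.7, 2.3, -0.8]
opening: 0.435
grasp_force: 8.0
```

>>> play_rows(
  motion=[
    [0, 0, 0, 0, 0, 0, 0.6],
    [0, 0, 0, 0, 0, 0, 0.4],
    [0, 0, 0, 0, 0, 0, 0.3],
    [0, 0, 0, 0, 0, 0, 0.3],
    [0, 0, -0.1, 0, 0, 0, 0.3],
    [0, 0, -0.3, 0, 0, 0, 0.3],
    [0, 0, -0.6, 0, 0, 0, 0.3],
    [0, 0, -0.9, 0, 0, 0, 0.3],
    [0, 0, -1, 0, 0, 0, 0.3],
    [0, 0, -1, 0, 0, 0, 0.3],
  ],
)

```text
clock: 10.25
eef_pos: [0.617, -0.1416, 0.1896]
eef_rot: [0.168, -0.632, 0.664, 0.363]
wrist_force: [-0.5, 0.0, 0.8]
opening: 0.697
grasp_force: 0.0
```

```bash
python3 - <<'E'
from h import *
o=arm.observe();print(o["clock"],o["eef_pos"],o["wrist_force"],o["joints"].round(2))
p,R=goal(-16,.17);print(cmd(p+[-.1,-.2,.15],R))
E
```

```text
10.25 [ 0.61695199 -0.14156964  0.18960462] [-0.5309795   0.01695986  0.79020602] [-0.3   0.72  0.48 -0.66 -1.83  0.24]
([0.371, 0.994, -1.553], [-0.007, 0.002, 0.003])
```

```bash
python3 - <<'E'
from h import *
R=tool(-16)
for p in((.56,-.25,.27),(.40,-.25,.33)): print(cmd(np.array(p),R))
E
```

```text
([0.209, 0.554, -0.777], [-0.007, 0.002, 0.003])
([0.091, 1.687, -0.797], [-0.007, 0.002, 0.003])
```

>>> play_rows(
  motion=[
    [0.1, 0.1, -0.3, 0, 0, 0, 0.3],
    [0.15, 0.3, -0.6, 0, 0, 0, 0.3],
    [0.2, 0.6, -0.78, 0, 0, 0, 0.3],
    [0.15, 0.9, -0.8, 0, 0, 0, 0.3],
    [0.15, 1, -0.8, 0, 0, 0, 0.3],
    [0.15, 1, -0.8, 0, 0, 0, 0.3],
  ],
)

```text
clock: 10.85
eef_pos: [0.4957, -0.2481, 0.2961]
eef_rot: [0.167, -0.631, 0.664, 0.365]
wrist_force: [-0.8, -0.1, -1.0]
opening: 0.704
grasp_force: 0.0
```

>>> play_rows(
  motion=[
    [0, 0.3, 0, 0, 0, 0, 0.3],
    [0, 0.6, 0, 0, 0, 0, 0.3],
    [0, 0.68, 0, 0, 0, 0, 0.3],
    [0, 0.68, 0, 0, 0, 0, 0.3],
  ],
)

```text
clock: 11.25
eef_pos: [0.3994, -0.2541, 0.3226]
eef_rot: [0.167, -0.631, 0.663, 0.366]
wrist_force: [0.0, -0.3, 0.4]
opening: 0.7
grasp_force: 0.0
```

```bash
python3 - <<'E'
from h import *
o=arm.observe();print(o["clock"],o["eef_pos"],o["joints"].round(2))
p=knobpic("side","pics/k2.png"); np.save("side_avg2.npy",p)
q=p[210:246,262:296]; m=np.clip(q[...,0]-q[...,2]-20,0,None); v,u=np.nonzero(m)
q0=np.load("side_avg.npy")[210:246,262:296]; m0=np.clip(q0[...,0]-q0[...,2]-20,0,None)
for M in(m0,m): g=np.mgrid[:36,:34]; print((M*g[1]).sum()/M.sum()+262,(M*g[0]).sum()/M.sum()+210,M.sum())
E
```

```text
11.25 [ 0.39943472 -0.25407397  0.32257987] [-0.56  0.44  0.28 -0.54 -2.05  0.42]
275.81058696435 221.45912855599568 694.25
274.41972344125196 228.43827109381468 6038.5
```

View pics/k2.png

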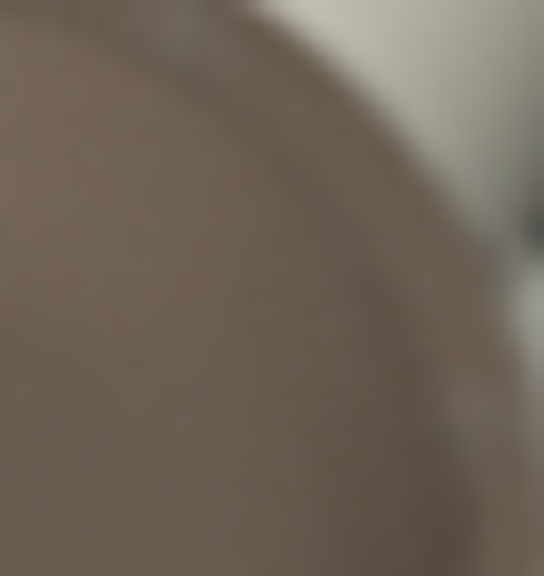

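The wrist still covers the knob, so I'll back off further and check clearance with depth before viewing.

>>> play_rows(
  motion=[
    [0, 0.3, -0.1, 0, 0, 0, 0.3],
    [0, 0.6, -0.2, 0, 0, 0, 0.3],
    [0, 0.8, -0.2, 0, 0, 0, 0.3],
    [0, 0.8, -0.2, 0, 0, 0, 0.3],
  ],
)

```text
clock: 11.85
eef_pos: [0.2907, -0.2837, 0.3768]
eef_rot: [0.166, -0.631, 0.664, 0.365]
wrist_force: [0.4, -0.1, 0.6]
opening: 0.703
grasp_force: 0.0
```

```bash
python3 - <<'E'
from h import *
o=arm.observe();print(o["clock"],o["eef_pos"],o["joints"].round(2))
d0=np.load("side0.npy"); d=arm.capture("side")[1]
occ=(d<d0-.05)[205:250,255:305]; print(occ.mean(), np.nonzero((d<d0-.05)[230])[0][[0,-1]])
p=knobpic("side","pics/k3.png"); np.save("side_avg2.npy",p)
for P in(np.load("side_avg.npy"),p):
    q=P[210:246,262:296]; M=np.clip(q[...,0]-q[...,2]-20,0,None)
    g=np.mgrid[:36,:34]; print((M*g[1]).sum()/M.sum()+262,(M*g[0]).sum()/M.sum()+210,M.sum())
E
```

```text
11.85 [ 0.29072752 -0.28370884  0.37684371] [-0.7   0.32  0.21 -0.47 -2.15  0.53]
0.004 [ 46 488]
275.81058696435 221.45912855599568 694.25
275.78576751117737 221.34426229508196 671.0
```

The view is clear, and the orange centroid has moved only 0.1 px, so the coarse knob hasn't turned.

View pics/k3.png

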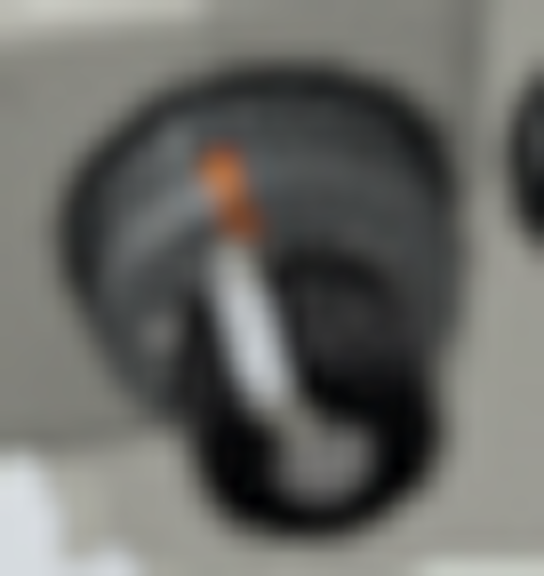

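The white line now runs from (228,245) to (265,395) in crop pixels, just below the orange one and nearly in line. I'll measure both at sub-pixel level.

```bash
python3 - <<'E'
from h import *
a=np.load("side_avg.npy"); p=np.load("side_avg2.npy")
D=np.clip((p-a).mean(2)-12,0,None); 
M=np.clip(p[...,0]-p[...,2]-20,0,None)
def rows(M,r0,r1,c0,c1):
    out=[]
    for v in range(r0,r1):
        w=M[v,c0:c1]
        if w.sum()>25: out.append((np.average(np.arange(c0,c1),weights=w),v))
    return np.array(out)
wl=rows(D,224,238,272,284); ol=rows(M,219,225,272,280)
print("white",wl.round(2).tolist()); print("orange",ol.round(2).tolist())
deg=np.arange(-10,50,.5)
def path(r,y0,y1,rin,d):
    d=np.radians(d); ys=np.linspace(y0,y1,30); rs=np.linspace(r,rin,20)
    X=np.r_[[rim(r,y,d) for y in ys],[rim(q,y1,d) for q in rs]]
    return px("side",W(X))
def est(obs,*k):
    for off in((0,0),(.5,0),(-.5,0),(0,.5),(0,-.5)):
        e=[]
        for d in deg:
            q=path(*k,d)+off; u=np.interp(obs[:,1],q[:,1],q[:,0]); e.append(((u-obs[:,0])**2).mean())
        i=int(np.argmin(e)); print(off,deg[i],round(e[i]**.5,2),end="; ")
    print()
est(wl[(wl[:,1]>=226)&(wl[:,1]<=234)],.019,.069,.098,.006)
est(ol[(ol[:,1]<=224)],.028,.058,.068,.019)
E
```

```text
white [[276.25, 225.0], [276.45, 226.0], [276.53, 227.0], [276.57, 228.0], [276.8, 229.0], [277.06, 230.0], [277.34, 231.0], [277.67, 232.0], [278.02, 233.0], [278.37, 234.0], [278.94, 235.0], [279.27, 236.0]]
orange [[275.44, 219.0], [275.29, 220.0], [275.61, 221.0], [275.98, 222.0], [276.3, 223.0], [276.62, 224.0]]
(0, 0) 30.0 0.15; (0.5, 0) 33.5 0.14; (-0.5, 0) 26.5 0.16; (0, 0.5) 28.5 0.14; (0, -0.5) 31.0 0.21; 
(0, 0) 20.0 0.22; (0.5, 0) 22.5 0.28; (-0.5, 0) 17.5 0.17; (0, 0.5) 19.5 0.2; (0, -0.5) 21.0 0.24;
```

White ≈ 30° and coarse ≈ 20°, so about 9° is left. I'll go back in for a trim bite.

```bash
python3 - <<'E'
from h import *
R=tool(4)
p,_=goal(4,.19); print(cmd(p+[-.1,-.06,.05],R)); print(p)
E
```

```text
([0.043, -1.408, 0.423], [0.317, 0.007, -0.313])
[ 0.57908333 -0.16926637  0.21902302]
```

>>> play_rows(
  motion=[
    [0, -0.3, 0.1, 0.1, 0, -0.1, 0.3],
    [0, -0.6, 0.2, 0.2, 0, -0.2, 0.3],
    [0, -0.9, 0.25, 0.3, 0, -0.3, 0.3],
    [0, -1, 0.3, 0.315, 0, -0.315, 0.3],
    [0, -1, 0.3, 0.315, 0, -0.315, 0.3],
  ],
)

```text
clock: 12.6
eef_pos: [0.426, -0.2407, 0.3017]
eef_rot: [-0.286, 0.683, -0.62, -0.261]
wrist_force: [-0.2, 0.5, -0.1]
opening: 0.704
grasp_force: 0.0
```

```bash
python3 - <<'E'
from h import *
print(arm.observe()["eef_pos"])
for b in(.15,.05): print(cmd(*goal(4,b)))
E
```

```text
[ 0.42602715 -0.24065896  0.30167121]
([0.16, -1.012, 0.99], [0.004, 0.01, 0.0])
([0.166, -1.014, 1.657], [0.004, 0.01, 0.0])
```

>>> play_rows(
  motion=[
    [0.05, -0.3, 0, 0, 0, 0, 0.3],
    [0.1, -0.6, 0.1, 0, 0, 0, 0.3],
    [0.16, -0.9, 0.2, 0, 0, 0, 0.3],
    [0.16, -1, 0.4, 0, 0, 0, 0.3],
    [0.16, -1, 0.7, 0, 0, 0, 0.3],
    [0.16, -1, 0.95, 0, 0, 0, 0.3],
    [0.16, -1, 1, 0, 0, 0, 0.3],
    [0.16, -1, 1, 0, 0, 0, 0.3],
  ],
)

```text
clock: 13.4
eef_pos: [0.5766, -0.1416, 0.1915]
eef_rot: [-0.285, 0.683, -0.62, -0.259]
wrist_force: [0.2, 0.3, 0.1]
opening: 0.7
grasp_force: 0.0
```

```bash
python3 - <<'E'
from h import *
print(arm.observe()["eef_pos"])
for b in(.05,0): print(cmd(*goal(4,b)))
E
```

```text
[ 0.57656809 -0.14158177  0.19153972]
([0.005, -0.019, 0.673], [0.003, 0.006, 0.001])
([0.006, -0.02, 1.007], [0.003, 0.006, 0.001])
```

>>> play_rows(
  motion=[
    [0, -0.02, 0.25, 0, 0, 0, 0.3],
    [0, -0.02, 0.5, 0, 0, 0, 0.3],
    [0, -0.02, 0.7, 0, 0, 0, 0.3],
    [0.005, -0.02, 0.85, 0, 0, 0, 0.3],
    [0.005, -0.02, 1, 0, 0, 0, 0.3],
    [0.005, -0.02, 1, 0, 0, 0, 0.3],
    [0.005, -0.02, 1, 0, 0, 0, 0.45],
    [0.005, -0.02, 1, 0, 0, 0, 0.6],
    [0.005, -0.02, 1, 0, 0, 0, 0.7],
    [0.005, -0.02, 1, 0, 0, 0, 0.7],
    [0.005, -0.02, 1, 0, 0, 0, 0.7],
    [0.005, -0.02, 1, 0, 0, 0, 0.7],
    [0.005, -0.02, 1, 0, 0, 0, 0.7],
  ],
)

```text
clock: 14.7
eef_pos: [0.5796, -0.0368, 0.0872]
eef_rot: [-0.286, 0.683, -0.62, -0.258]
wrist_force: [-3.8, -4.5, 4.1]
opening: 0.433
grasp_force: 8.0
```

>>> play_rows(
  motion=[
    [0, 0, 0, -0.04, 0, 0.04, 0.7],
    [0, 0, 0, -0.08, 0, 0.08, 0.7],
    [0, 0, 0, -0.12, 0, 0.12, 0.7],
    [0, 0, 0, -0.14, 0, 0.14, 0.7],
    [0, 0, 0, -0.14, 0, 0.14, 0.7],
    [0, 0, 0, -0.14, 0, 0.14, 0.7],
    [0, 0, 0, -0.14, 0, 0.14, 0.6],
    [0, 0, 0, -0.14, 0, 0.14, 0.4],
    [0, 0, 0, -0.14, 0, 0.14, 0.3],
    [0, 0, 0, -0.14, 0, 0.14, 0.3],
    [0, 0, 0, -0.14, 0, 0.14, 0.3],
  ],
)

```text
clock: 15.8
eef_pos: [0.5806, -0.0354, 0.0863]
eef_rot: [-0.234, 0.662, -0.642, -0.307]
wrist_force: [0.3, -0.7, -0.4]
opening: 0.668
grasp_force: 0.0
```

>>> play_rows(
  motion=[
    [0, 0, -0.15, 0, 0, 0, 0.3],
    [0, 0, -0.4, 0, 0, 0, 0.3],
    [0, 0, -0.7, 0, 0, 0, 0.3],
    [0, 0, -1, 0, 0, 0, 0.3],
    [0, 0, -1, 0, 0, 0, 0.3],
    [0, 0, -1, 0, 0, 0, 0.3],
  ],
)

```text
clock: 16.4
eef_pos: [0.5967, -0.1417, 0.1921]
eef_rot: [-0.235, 0.662, -0.642, -0.307]
wrist_force: [0.0, -0.2, -0.7]
opening: 0.699
grasp_force: 0.0
```

>>> play_rows(
  motion=[
    [0, 0.1, -0.3, 0, 0, 0, 0.3],
    [0, 0.3, -0.6, 0, 0, 0, 0.3],
    [0, 0.6, -0.9, 0, 0, 0, 0.3],
    [0, 0.9, -0.95, 0, 0, 0, 0.3],
    [0, 1, -0.95, 0, 0, 0, 0.3],
    [0, 1, -0.95, 0, 0, 0, 0.3],
  ],
)

```text
clock: 17.0
eef_pos: [0.4602, -0.2516, 0.305]
eef_rot: [-0.234, 0.662, -0.642, -0.307]
wrist_force: [1.1, -0.4, 0.2]
opening: 0.696
grasp_force: 0.0
```

>>> play_rows(
  motion=[
    [0, 0.3, -0.1, 0, 0, 0, 0.3],
    [0, 0.6, -0.2, 0, 0, 0, 0.3],
    [0, 0.9, -0.3, 0, 0, 0, 0.3],
    [0, 1, -0.3, 0, 0, 0, 0.3],
    [0, 1, -0.3, 0, 0, 0, 0.3],
  ],
)

```text
clock: 17.5
eef_pos: [0.3177, -0.2927, 0.3482]
eef_rot: [-0.234, 0.662, -0.642, -0.308]
wrist_force: [0.9, -0.1, -0.3]
opening: 0.699
grasp_force: 0.0
```

```bash
cat > fit.py <<'E'
from h import *
import sys
a=np.load("side_avg.npy"); o=arm.observe(); print(o["clock"],o["eef_pos"])
d0=np.load("side0.npy"); d=arm.capture("side")[1]; print("occ",(d<d0-.05)[205:250,255:305].mean())
p=knobpic("side",sys.argv[1]); np.save("side_avg3.npy",p)
D=np.clip((p-a).mean(2)-12,0,None); M=np.clip(p[...,0]-p[...,2]-20,0,None)
g=np.mgrid[210:246,262:296]; m=M[210:246,262:296]; print("orange c",(m*g[1]).sum()/m.sum(),(m*g[0]).sum()/m.sum())
def rows(M,r0,r1,c0,c1):
    return np.array([(np.average(np.arange(c0,c1),weights=M[v,c0:c1]),v) for v in range(r0,r1) if M[v,c0:c1].sum()>25])
wl=rows(D,225,237,272,286); ol=rows(M,219,225,272,280); print(wl.round(2).tolist())
deg=np.arange(-10,50,.5)
def path(r,y0,y1,rin,d):
    d=np.radians(d)
    return px("side",W(np.r_[[rim(r,y,d) for y in np.linspace(y0,y1,30)],[rim(q,y1,d) for q in np.linspace(r,rin,20)]]))
for obs,k in((wl[(wl[:,1]>=226)&(wl[:,1]<=234)],(.019,.069,.098,.006)),(ol,(.028,.058,.068,.019))):
    for off in((0,0),(.5,0),(-.5,0)):
        e=[((np.interp(obs[:,1],*(path(*k,x)+off).T[::-1])-obs[:,0])**2).mean() for x in deg]
        i=int(np.argmin(e)); print(off,deg[i],round(e[i]**.5,2))
E
python3 fit.py pics/k4.png
```

```text
17.5 [ 0.31766164 -0.29273142  0.34822232]
occ 0.007555555555555556
orange c 275.7598366740906 221.35003711952487
[[277.28, 225.0], [277.54, 226.0], [277.49, 227.0], [277.8, 228.0], [278.15, 229.0], [278.45, 230.0], [278.69, 231.0], [279.0, 232.0], [279.23, 233.0], [279.44, 234.0], [279.88, 235.0], [280.15, 236.0]]
(0, 0) 21.5 0.14
(0.5, 0) 25.0 0.15
(-0.5, 0) 18.0 0.12
(0, 0) 20.0 0.28
(0.5, 0) 22.5 0.35
(-0.5, 0) 17.5 0.22
```

View pics/k4.png

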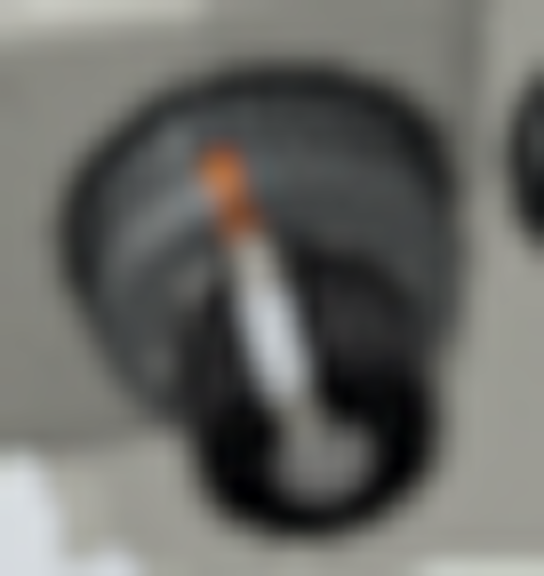

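The lines look in line: orange (215,150)–(240,240), white (245,250)–(290,390). One joint fit with a free image offset, using all three pictures, should settle the last couple of degrees.

```bash
python3 - <<'E'
from h import *
from scipy.optimize import least_squares
a,b,c=[np.load(f) for f in("side_avg.npy","side_avg2.npy","side_avg3.npy")]
def rows(M,r0,r1,c0,c1): return np.array([(np.average(np.arange(c0,c1),weights=M[v,c0:c1]),v) for v in range(r0,r1) if M[v,c0:c1].sum()>25])
def cols(M,r0,r1,c0,c1): return np.array([(u,np.average(np.arange(r0,r1),weights=M[r0:r1,u])) for u in range(c0,c1) if M[r0:r1,u].sum()>25])
pos=lambda x:np.clip(x.mean(2)-12,0,None)
w3=rows(pos(b-a),226,236,272,286); w4=rows(pos(c-a),226,236,272,286)
w0=cols(pos(a-c),236,245,274,280); print(w0.round(2).tolist())
ol=np.mean([rows(np.clip(x[...,0]-x[...,2]-20,0,None),220,225,272,280) for x in(a,b,c)],0)
def path(r,y0,y1,rin,d):
    return px("side",W(np.r_[[rim(r,y,d) for y in np.linspace(y0,y1,30)],[rim(q,y1,d) for q in np.linspace(r,rin,20)]]))
def curve(obs,q): 
    return np.interp(obs[:,1],q[:,1],q[:,0])-obs[:,0]
def res(x,use0=True):
    o=x[:2]; co,f4,f3,f0=np.radians(x[2:6]); F=(.019,.069,.098,.006)
    r=[curve(w4,path(*F,f4)+o),curve(w3,path(*F,f3)+o),curve(ol,path(.028,.058,.068,.019,co)+o),[(x[4]-x[3]-9)/3,(x[5]-x[4]-87)/3],o/.7]
    q=px("side",W([rim(s,.098,f0) for s in np.linspace(.019,.008,20)]))+o
    i=np.argsort(q[:,0])
    if use0: r.append(np.interp(w0[:,0],q[i,0],q[i,1])-w0[:,1])
    return np.concatenate(r)
for u in(True,False):
    s=least_squares(res,[0,0,20,21,30,115],kwargs=dict(use0=u)); C=np.linalg.pinv(s.jac.T@s.jac)*.15**2
    print(s.x.round(2),"diff",s.x[3]-s.x[2],"sd",np.sqrt(C[3,3]+C[2,2]-2*C[2,3]),"cost",s.cost)
E
```

```text
[[275.0, 240.79], [276.0, 240.38], [277.0, 240.14], [278.0, 240.08], [279.0, 240.14]]
[ -0.29   0.26  18.74  18.79  27.46 114.22] diff 0.04814485239854349 sd 0.466649269476563 cost 0.7222349928148549
[ -0.14   0.16  19.61  20.08  28.84 115.84] diff 0.46631194732384884 sd 0.491088170244396 cost 0.38275148187636737
```

The joint fit puts the difference at about 0–0.5°. The arm is clear of everything and the gripper is open, so I'll hand in.

```bash
python3 -c "
from workcell import arm
print(arm.observe()['wrist_force'],arm.sign_off())"
```

```text
the job is handed in; nothing more can be done
[0.07429541 0.467038   0.69400725] None
```

I turned the fine knob to zero: by the camera fit its white line is within about 0.5° of the orange index line, the coarse knob did not visibly move, the knob is released with the arm clear, and the job was handed in at about 18 s.

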